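# Open the red slide gate of the viewing port to its mark

## Task

Pull the red-handled slide gate open until its handle bar stands level with the yellow marks on its guide rails, which is 80 mm open, then let go of it. It slides stiffly. Leave the blue-handled gate as it is.

Things in the scene. Friction and masses are not known exactly. Their poses are not given: they have to be found in the camera images.
- red_gate (a joint): Opening of the red-handled gate, in m: 0 is fully shut, it grows as the handle is pulled out, 0.080 is at the yellow marks, 0.110 is the stop. It starts between 0 and 0.020. Dry friction resists with about 10 N, plus about 30 N per m/s of speed; there is no spring, so it stays where it is left.
- red_grip (a point): Middle of the red handle bar, an upright plate 14 mm thick along the slide, 70 wide across it, 50 tall, on the outer end of a flat steel blade. This point is 62 mm above the table, 22 below the bar's top, 28 above the blade. Its x axis lies level along the slide, z is up; the gate opens towards its -x, roughly towards the robot. The valve is fixed to the table; its place and yaw vary.
- red_mark (a point): Point midway between the yellow marks on the red gate's two fixed rails, 62 mm above the table: red_grip meets it when 80 mm open. Axes as red_grip. The rails flank the blade, 112 mm apart over their outer faces, 36 mm tall, with black ticks every 20 mm and one broad yellow mark each. The flanged steel valve body is 53 mm tall; the shut bar's middle stands 75 mm clear in front of it.
- blue_grip (a point): The middle of the handle bar of the other gate, the same in all but colour: its bar is blue. Axes as for red_grip. It must stay as it is.

How it is judged (in metres and radians):
At the end, for the whole second after the job is handed in: The red gate is 80 mm open, within 12 mm either way (handle bar level with the yellow marks), and the blue gate is within 10 mm of where it began (value of joint red_gate between 0.068 and 0.092 m and distance between red_grip and red_mark below 0.012 m and distance of blue_grip from where it was at the start of the episode below 0.01 m); the robot touches nothing.
It fails at once if the blue gate is moved by more than 10 mm (distance of blue_grip from where it was at the start of the episode above 0.01 m).
It also fails if it takes over 34 s, if anything falls off the work surface, if the arm or the gripper's body presses on something with over 40 N, if the wrist force passes 120 N, or if a joint passes its speed limit or range.

## Robot

A 6-joint arm with a two-finger parallel gripper is mounted at the origin on the work surface. World frame = base frame: x ahead of the robot, y to its left, z up, the work surface at z = 0. Lengths are in mm, angles in rad, forces in N, time in s.
With the tool pointing down it reaches from about 325 to 775 mm from the base axis. Payload 9.3 kg.
Tool frame: the origin (TCP) lies midway between the tips of the shut fingers; the grasp point (between the pads) lies 19 mm behind it; z points along the fingers, y is the direction in which the jaws open and shut (so a half turn about z gives the same grasp; the last joint's range is limited). The gripper opens to 85 mm and grips with 20 to 120 N. Pads are 22 mm wide; open, the fingers measure 114 mm over their backs; the gripper's body (76 mm by 85 mm) begins 54 mm behind the grasp point. The pads swing forward as they close: fully open they stand 13 mm farther back than shut.
Start: joints at [1.058, 0.259, 0.021, 1.334, 0, 1.418], TCP at [193.649, 514.778, 231.279] pointing down, gripper open.
Joint ranges: [-3.04, 3.04], [-0.91, 1.82], [-1.04, 1.36], [-1.92, 1.95], [-1.52, 1.45], [-3.14, 3.14]. Speed limits (rad/s): [2.22, 2.22, 2.79, 3.14, 3.14, 3.14].

## Interface

Orientations are given as a rotation vector (axis times angle).
In Python, from station import env, optics, job gives the robot as it stands.
- The arm moves only by the shell command python3 -m crank 'ROWS'. ROWS is text: rows parted by semicolons, each of 5 numbers parted by spaces: the shift along the tool's x, y, z in m, then the turn about the tool's z in degrees, then the closure, from -1 (fully open) to 1 (shut). In form: dx dy dz spin jaw; .... A call has 1 to 10 rows; each row shifts and turns the commanded pose from where the row before left it, along the tool's axes as they then stand; what a row does not reach is not made up. A row lasts 1/10 s, in which the tool goes at most 50 mm and 8.59 degrees, less where a joint would pass 70% of its speed; a pose out of reach is approached as far as the arm can. A call with a gripper value outside its range is refused whole. The fingers move at their own pace and stop on an object; the grip force is fixed at half the most. Time passes only in rows, so rows that do not move let the fingers close. It gives the time, the measured TCP pose, the force and the opening at its end, in the units of the state.
- env.read_state(): the state, without advancing time (a new reading comes with each control period).
- optics.camera(name): name is "side" or "top" or "wrist"; returns the picture (420x560x3 uint8, blue, green, red); there is no depth.
- optics.calibration(name): a dict with "fx", "fy", "cx", "cy" (pixels), "R" (3x3) and "t" (3): a world point X has camera coordinates R X + t; the wrist camera has in their place "T_tool_cam" (4x4, takes a point from camera to tool coordinates, whose origin is the TCP and whose axes are the flange's). Camera axes: x right, y down, z forward; pixel columns grow to the right and rows downward; lengths in mm; the calibration is good to about 2 mm. A picture is of the moment at which its call begins: read the wrist's pose just before it. calibration takes no time and is no camera call.
- job.job_done(): hands the job in, once; it reports no verdict.
The state is a dict: "t": time; "joint_pos": joint angles; "dq": joint speeds; "tau": joint torques, N m; "ee_pos": TCP position; "orientation": TCP orientation; "wrist_force": force on the tool from outside, world axes, zero at the start; "wrist_torque": the same for the moment, N m; "width": finger opening in mm.
Only numpy, scipy, OpenCV 4.12 (cv2) and the standard library are available. Lean on these libraries where they do the work, as an engineer would, in place of code of your own. Each camera call takes 0.05 s, during which the arm holds its last target.

## Working session

There is one attempt and no reset: what is moved stays moved. The work goes in short steps, Python scripts to look and compute and a shell command to move; the robot and the scene stay as the last step left them, time stands still between calls to the robot, and variables do not carry over. Pictures are saved under pics/ and viewed, and the job is handed in when it is done.

```bash
ls; mkdir -p pics
python3 - <<'E'
from station import env, optics, job
import cv2
print(env.read_state())
for n in ["top","side","wrist"]:
    im=optics.camera(n); cv2.imwrite(f"pics/{n}0.png",im); c=optics.calibration(n); print(n,c)
E
```

```text
pics
{'t': 0.0, 'joint_pos': array([1.05839754e+00, 2.59186530e-01, 2.07554901e-02, 1.33367609e+00,
       2.65561267e-05, 1.41818888e+00]), 'dq': array([-0.0007448 , -0.0012762 ,  0.00067177, -0.00052211, -0.00135639,
        0.0001992 ]), 'tau': array([ 2.63768015e-06, -5.55644524e+01,  3.44523096e+01,  1.38447675e-02,
       -2.46038244e-04, -4.41121119e-05]), 'ee_pos': array([193.50869535, 514.542421  , 230.66676525]), 'orientation': array([-5.62034393e-01, -3.09044854e+00,  1.93233043e-03]), 'wrist_force': array([ 0.35472158, -0.11658154, -0.70654456]), 'wrist_torque': array([-0.00191578, -0.08821431, -0.00135012]), 'width': 85.40721545341313}
top {'fx': 534.6172973030037, 'fy': 534.6172973030037, 'cx': 286.1853496948718, 'cy': 202.96408095079238, 'R': array([[-9.18059322e-03, -9.99957760e-01,  4.41586537e-04],
       [-9.97777855e-01,  9.13143372e-03, -6.59997657e-02],
       [ 6.59929456e-02, -1.04652227e-03, -9.97819541e-01]]), 't': array([ -17.75034039,  627.77632794, 1099.43574605])}
side {'fx': 469.79123156067146, 'fy': 469.79123156067146, 'cx': 281.05308235374224, 'cy': 209.46353164056512, 'R': array([[ 0.91161465, -0.41102098,  0.00452647],
       [-0.29696703, -0.66618523, -0.68411097],
       [ 0.28419942,  0.62230137, -0.72936389]]), 't': array([-576.10206416,  204.66488439,  778.04487935])}
wrist {'fx': 303.09552872942777, 'fy': 303.09552872942777, 'cx': 282.41299548340515, 'cy': 214.03048682679102, 'T_tool_cam': array([[-3.13121652e-04, -9.57288544e-01, -2.89134130e-01,
         7.40497658e+01],
       [ 9.99999943e-01, -2.63181921e-04, -2.11599356e-04,
        -1.17692902e+00],
       [ 1.26466764e-04, -2.89134180e-01,  9.57288572e-01,
        -1.43154208e+02],
       [ 0.00000000e+00,  0.00000000e+00,  0.00000000e+00,
         1.00000000e+00]])}
```

View pics/top0.png

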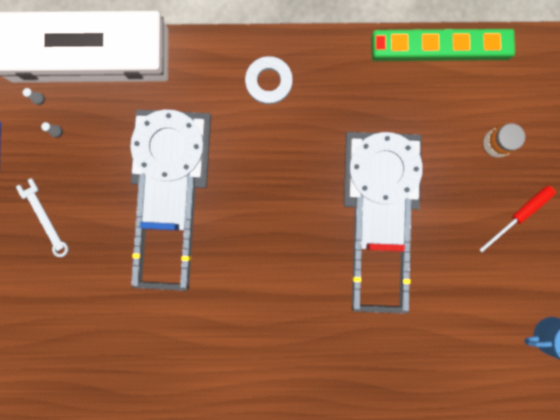

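View pics/side0.png

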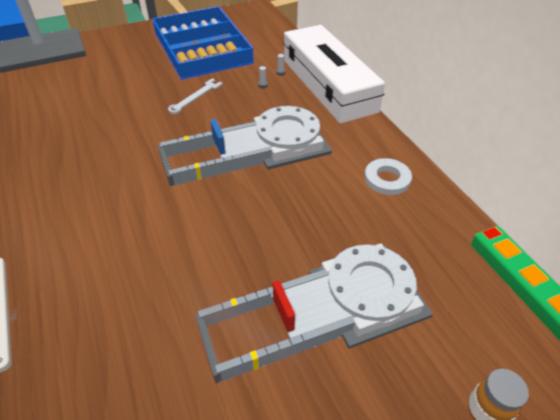

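View pics/wrist0.png

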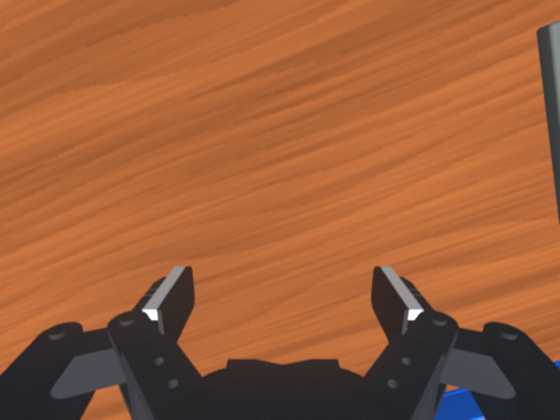

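```bash
cat > h.py <<'E'
import numpy as np, cv2
from station import env, optics
def cast(cal,uv,z):
    R,t=np.array(cal["R"]),np.array(cal["t"])
    d=R.T@np.array([(uv[0]-cal["cx"])/cal["fx"],(uv[1]-cal["cy"])/cal["fy"],1]); c=-R.T@t
    return c+d*(z-c[2])/d[2]
def blobs(im,name,amin=15):
    h=cv2.cvtColor(im,cv2.COLOR_BGR2HSV); H,S,V=cv2.split(h)
    m={"red":((H<5)|(H>174))&(S>190)&(V>100),"yellow":(H>22)&(H<35)&(S>150)&(V>130),"blue":(H>100)&(H<125)&(S>150)&(V>80)}[name].astype(np.uint8)
    n,l,s,c=cv2.connectedComponentsWithStats(m)
    out=[]
    for i in range(1,n):
        if s[i,4]>=amin:
            k=np.argwhere(l==i)[:,::-1].astype(np.float32)
            out.append((s[i,4],c[i],cv2.minAreaRect(k)))
    return out
E
python3 - <<'E'
from h import *
im={n:cv2.imread(f"pics/{n}0.png") for n in ("top","side")}
for n in im:
  cal=optics.calibration(n); print(n,"cam",-np.array(cal["R"]).T@cal["t"])
  for c,z in (("red",84),("blue",84),("yellow",36)):
    for b in blobs(im[n],c,8):
      w=cast(cal,b[1],z); 
      print(c,b[0],b[1].round(1),[np.round(q,1) for q in b[2]],w.round(1))
b=im["top"][220:300,340:425]; cv2.imwrite("pics/crop.png",cv2.resize(b,None,fx=7,fy=7,interpolation=cv2.INTER_NEAREST))
E
```

```text
top cam [ 553.66335585  -22.33150455 1138.47940011]
red 77 [380.  42.] [array([380.,  42.]), array([10.,  6.]), np.float64(90.0)] [ 947.  -215.6   84. ]
red 578 [534.3 203.5] [array([533.8, 203.9]), array([12.6, 48.7]), np.float64(49.4)] [ 617.8 -514.    84. ]
red 170 [385.5 247.6] [array([385.5, 247.5]), array([ 5., 33.]), np.float64(90.0)] [ 533.7 -217.8   84. ]
blue 158 [157.4 225.6] [array([157.9, 225.7]), array([34.1,  4.5]), np.float64(3.2)] [581.  230.9  84. ]
yellow 21 [462.5  33.8] [array([461.5,  33.9]), array([16.5,  4.4]), np.float64(14.0)] [ 981.1 -399.    36. ]
yellow 25 [495.2  35.2] [array([494.7,  34.8]), array([18. ,  7.8]), np.float64(33.7)] [ 977.4 -467.9   36. ]
yellow 11 [391.  43.] [array([391.,  43.]), array([10.,  0.]), np.float64(-90.0)] [ 962.6 -247.6   36. ]
yellow 15 [431.   49.9] [array([431.,  50.]), array([ 0.9, 14. ]), np.float64(85.9)] [ 946.9 -331.5   36. ]
yellow 16 [135.6 255.5] [array([136. , 255.5]), array([3., 6.]), np.float64(90.0)] [521.3 286.6  36. ]
yellow 25 [185.6 258.1] [array([185.5, 258.5]), array([3., 7.]), np.float64(90.0)] [515.1 18
[... 639 characters left out ...]
y([65.2, 90. ]), np.float64(77.5)] [671.5 614.   84. ]
blue 204 [217.5 136. ] [array([217.6, 136.3]), array([33.2,  7.9]), np.float64(71.6)] [573.2 201.3  84. ]
yellow 13 [185.8 137.2] [array([185.5, 137.5]), array([3., 3.]), np.float64(90.0)] [521.2 286.8  36. ]
yellow 53 [197.6 170.7] [array([197.9, 170.8]), array([16.5,  3.3]), np.float64(78.7)] [511.7 166.   36. ]
yellow 10 [524.5 277.5] [array([524.5, 277.5]), array([12.7,  0. ]), np.float64(-135.0)] [ 947.1 -329.4   36. ]
yellow 29 [233.5 301.4] [array([233.5, 301.5]), array([7. , 3.8]), np.float64(71.6)] [ 469.3 -168.2   36. ]
yellow 85 [254.4 359.5] [array([254.6, 359.6]), array([18.4,  5.4]), np.float64(76.8)] [ 462.8 -276.8   36. ]
```

View pics/crop.png

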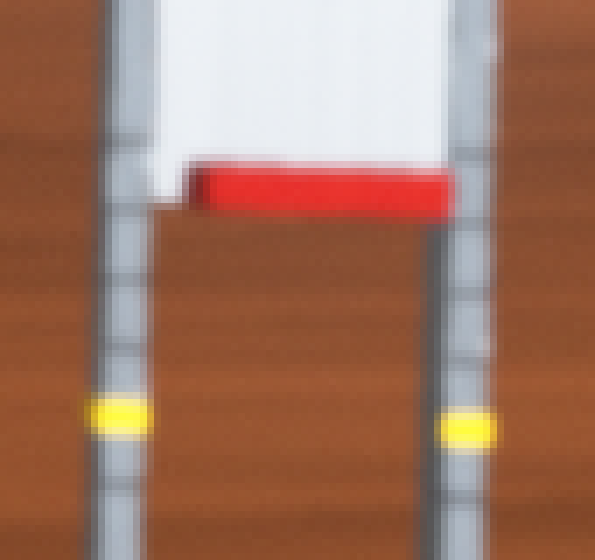

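Top view: the red bar is at about (387,247) px. The yellow marks are at (357,279) and (406,281), which puts the mark midpoint near (467,-217) mm. The slide yaw is about -2.8° and the gate is about 14 mm open. I'll move over the bar now.

```bash
python3 -m crank '-0.0288 -0.0284 0 0 -1; -0.0288 -0.0284 0 0 -1; -0.0288 -0.0284 0 0 -1; -0.0288 -0.0284 0 0 -1; -0.0288 -0.0284 0 0 -1; -0.0288 -0.0284 0 0 -1; -0.0288 -0.0284 0 0 -1; -0.0288 -0.0284 0 0 -1; -0.0288 -0.0284 0 0 -1; -0.0288 -0.0284 0 0 -1'
```

```text
t: 1.15
ee_pos: [363.4, 146.0, 231.3]
orientation: [0.562, 3.091, 0.0]
wrist_force: [0.6, -0.1, 0.2]
width: 85.4
```

```bash
python3 -m crank '-0.0288 -0.0284 0 0 -1; -0.0288 -0.0284 0 0 -1; -0.0288 -0.0284 0 0 -1; -0.0288 -0.0284 0 0 -1; -0.0288 -0.0284 0 0 -1; -0.0288 -0.0284 0 0 -1; -0.0288 -0.0284 0 0 -1; -0.0288 -0.0284 0 0 -1; -0.0288 -0.0284 0 0 -1; -0.0288 -0.0284 0 0 -1'; python3 -m crank '0 0 0 8 -1; 0 0 0 8 -1; 0 0 0 8 -1; 0 0 0 8 -1; 0 0 0 8 -1; 0 0 0 8 -1; 0 0 0 8 -1; 0 0 0 8 -1; 0 0 0 8.2 -1; 0 0 0 0 -1'
cat > w.py <<'E'
import sys
from h import *
from scipy.spatial.transform import Rotation as Ro
def wcal(s):
    c=optics.calibration("wrist"); T=np.array(c["T_tool_cam"]); W=np.eye(4); W[:3,:3]=Ro.from_rotvec(s["orientation"]).as_matrix(); W[:3,3]=s["ee_pos"]
    M=np.linalg.inv(W@T); return dict(c,R=M[:3,:3],t=M[:3,3])
n=sys.argv[1]
s=env.read_state(); im=optics.camera("wrist"); cv2.imwrite(f"pics/w{n}.png",im); cal=wcal(s)
print(s["t"],s["joint_pos"].round(2),s["ee_pos"].round(1),Ro.from_rotvec(s["orientation"]).as_matrix().round(3))
for c,z in (("red",84),("yellow",36)):
    for b in blobs(im,c,20): print(c,b[0],b[1].round(1),[np.round(q,1) for q in b[2]],cast(cal,b[1],z).round(1))
E
python3 w.py 1
```

```text
t: 2.15
ee_pos: [533.1, -221.3, 231.0]
orientation: [-0.562, -3.09, -0.0]
wrist_force: [1.2, 1.0, 0.4]
width: 85.3
t: 3.15
ee_pos: [532.7, -219.6, 231.0]
orientation: [-2.277, -2.163, 0.0]
wrist_force: [0.0, 0.5, -0.0]
width: 85.6
3.15 [-0.54  0.3   0.09  1.35 -0.    1.09] [ 532.7 -219.6  231. ] [[ 0.051  0.999 -0.001]
 [ 0.999 -0.051  0.   ]
 [ 0.    -0.001 -1.   ]]
red 83 [283.  175.1] [array([284. , 176.5]), array([17.,  8.]), np.float64(90.0)] [ 533.7 -195.4   84. ]
red 291 [284.2 216.2] [array([285.5, 209.5]), array([45., 11.]), np.float64(90.0)] [ 532.7 -236.9   84. ]
yellow 89 [222.2 145.8] [array([222.5, 146. ]), array([12.,  7.]), np.float64(90.0)] [ 468.7 -167.9   36. ]
yellow 68 [227.6 233.1] [array([228., 233.]), array([10.,  6.]), np.float64(90.0)] [ 464.  -269.3   36. ]
```

View pics/w1.png

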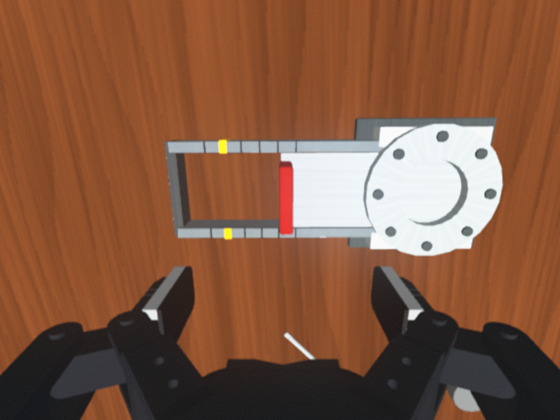

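The wrist view agrees: bar at (285,198) px, marks at (222,146) and (228,233) px, and an opening of about 13.5 mm. The tool is centred over the bar and aligned, so I'll descend.

```bash
python3 -m crank '0 0 0.025 0 -1; 0 0 0.025 0 -1; 0 0 0.025 0 -1; 0 0 0.025 0 -1; 0 0 0.025 0 -1; 0 0 0.02 0 -1; 0 0 0.02 0 -1; 0 0 0.01 0 -1; 0 0 0.01 0 -1; 0 0 0 0 -1'; python3 -m crank '0 0 0 0 1; 0 0 0 0 1; 0 0 0 0 1; 0 0 0 0 1; 0 0 0 0 1; 0 0 0 0 1; 0 0 0 0 1; 0 0 0 0 1; 0 0 0 0 1; 0 0 0 0 1'
python3 - <<'E'
from h import *
im=optics.camera("side"); cv2.imwrite("pics/side1.png",cv2.resize(im[180:400,150:450],None,fx=2.6,fy=2.6))
E
```

```text
t: 4.2
ee_pos: [532.4, -219.4, 45.4]
orientation: [-2.273, -2.167, 0.001]
wrist_force: [-0.3, -0.1, 0.5]
width: 85.5
t: 5.2
ee_pos: [533.8, -219.8, 46.9]
orientation: [2.273, 2.165, 0.002]
wrist_force: [6.0, 0.4, 2.9]
width: 13.4
```

View pics/side1.png

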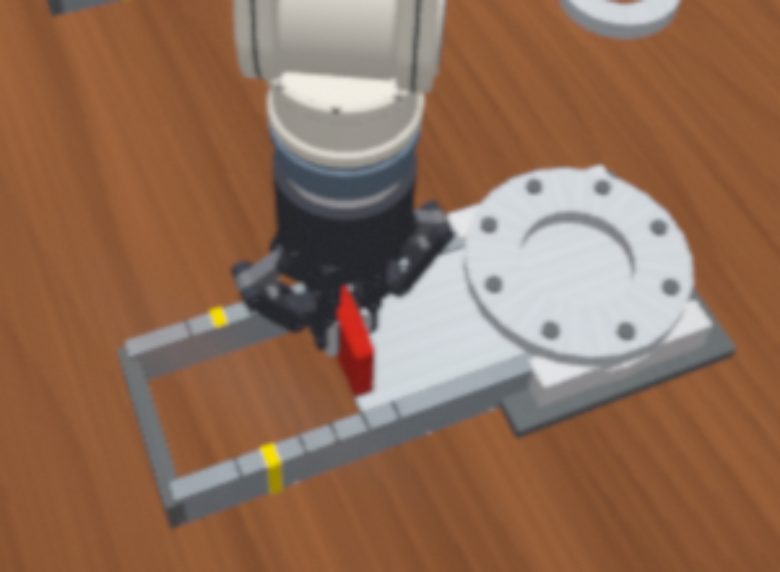

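The side view shows the bar held at about (350,345) in the crop, and the finger opening reads 13.4 mm. I'll pull slowly along the tool's -y.

```bash
python3 -m crank '0 -0.0065 0 0 1; 0 -0.0065 0 0 1; 0 -0.0065 0 0 1; 0 -0.0065 0 0 1; 0 -0.0065 0 0 1; 0 -0.0065 0 0 1; 0 -0.0065 0 0 1; 0 -0.0065 0 0 1; 0 -0.0065 0 0 1; 0 -0.0065 0 0 1'; python3 -m crank '0 0 0 0 1; 0 0 0 0 1;0 0 0 0 1'
python3 - <<'E'
from h import *
print(env.read_state()["wrist_torque"])
im=optics.camera("side"); cv2.imwrite("pics/side2.png",cv2.resize(im[180:400,150:450],None,fx=2.6,fy=2.6))
E
```

```text
t: 6.25
ee_pos: [469.9, -216.8, 46.9]
orientation: [2.272, 2.165, 0.004]
wrist_force: [12.1, 0.0, -2.0]
width: 13.5
t: 6.55
ee_pos: [468.8, -216.8, 46.9]
orientation: [2.274, 2.165, 0.002]
wrist_force: [5.6, -0.0, 3.8]
width: 13.5
[ 0.10096823 -0.67819327  0.14555582]
```

View pics/side2.png

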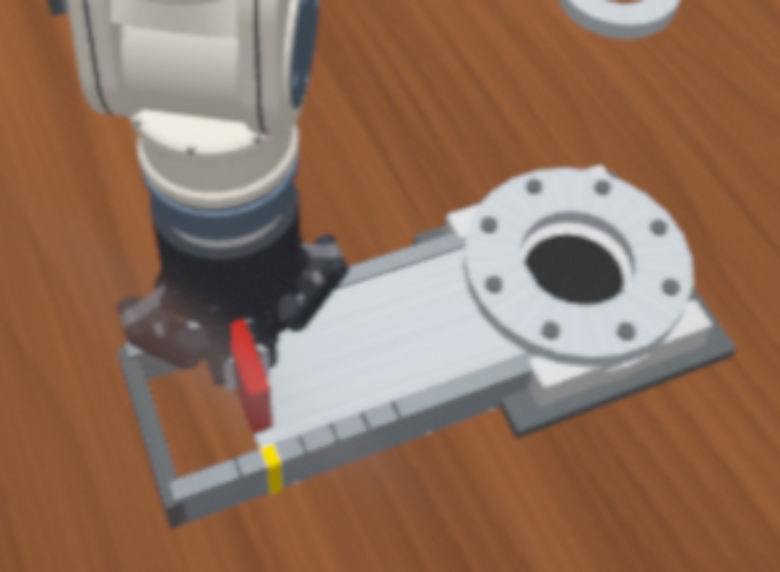

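The bar followed and now stands close to the mark at about (270,465) in the crop. I'll pull 2 mm more, release, rise and look again.

```bash
python3 -m crank '0 -0.0015 0 0 1; 0 -0.001 0 0 1; 0 0 0 0 1; 0 0 0 0 1'; python3 -m crank '0 0 0 0 -1; 0 0 0 0 -1; 0 0 0 0 -1; 0 0 0 0 -1; 0 0 0 0 -1; 0 0 0 0 -1; 0 0 0 0 -1; 0 0 0 0 -1'; python3 -m crank '0 0 -0.01 0 -1; 0 0 -0.02 0 -1; 0 0 -0.025 0 -1; 0 0 -0.025 0 -1; 0 0 -0.025 0 -1; 0 0 -0.025 0 -1; 0 0 -0.025 0 -1; 0 0 -0.025 0 -1; 0 0 -0.02 0 -1; 0 0 0 0 -1'; python3 w.py 2
python3 - <<'E'
from h import *
im=optics.camera("side"); cv2.imwrite("pics/side3.png",im);cal=optics.calibration("side")
for c,z in (("red",62),("blue",84),("yellow",36)):
    for b in blobs(im,c,8): print(c,b[0],b[1].round(1),cast(cal,b[1],z).round(1))
E
```

```text
t: 7.0
ee_pos: [467.0, -216.7, 46.9]
orientation: [2.273, 2.165, 0.003]
wrist_force: [8.9, 1.3, 1.4]
width: 13.5
t: 7.8
ee_pos: [465.4, -216.3, 46.3]
orientation: [2.275, 2.166, 0.0]
wrist_force: [-0.9, 0.8, 0.0]
width: 85.2
t: 8.8
ee_pos: [466.1, -216.8, 249.7]
orientation: [2.272, 2.163, 0.002]
wrist_force: [-0.2, -0.7, -0.2]
width: 85.4
8.8 [-0.6   0.19 -0.02  1.35 -0.    1.02] [ 466.1 -216.8  249.7] [[ 0.049  0.999  0.004]
 [ 0.999 -0.049 -0.003]
 [-0.003  0.004 -1.   ]]
red 494 [281.5 197.7] [array([282. , 194.5]), array([61., 10.]), np.float64(90.0)] [ 464.9 -220.    84. ]
yellow 74 [282.6 143.4] [array([283. , 143.5]), array([11.,  6.]), np.float64(90.0)] [ 468.9 -167.8   36. ]
yellow 30 [282.5 230. ] [array([282.5, 230. ]), array([4., 5.]), np.float64(90.0)] [ 463.6 -273.4   36. ]
red 89 [491.5 232.7] [ 941.9 -239.6   62. ]
red 75 [236.3 299.7] [ 470.5 -183.1   62. ]
blue 864 [10.8 20.7] [199.2 958.4  84. ]
yellow 10 [524.5 277.5] [ 947.1 -329.4   36. ]
yellow 79 [254.6 360.1] [ 462.7 -277.9   36. ]
```

View pics/w2.png

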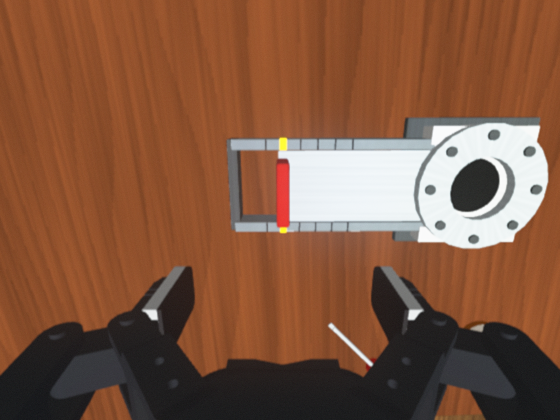

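View pics/side3.png

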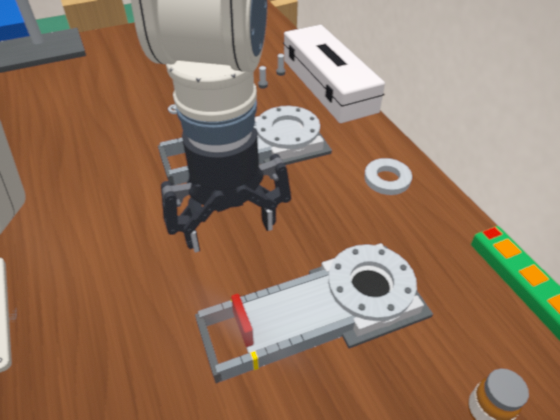

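Run:
```python
from h import *
from station import job
im=optics.camera("top"); cv2.imwrite("pics/top1.png",im);cal=optics.calibration("top")
for b in blobs(im,"blue",8): print(b[0],b[1].round(1),cast(cal,b[1],84).round(1))
s=env.read_state(); print(s["t"],s["wrist_force"],s["width"])
print(job.job_done())
```

```text
164 [157.7 225.6] [581.1 230.3  84. ]
8.95 [ 0.03328823 -0.24598251 -0.39351148] 85.38220863366098
the job is handed in; nothing more can be done
None
```

I gripped the red bar, pulled it about 67 mm along the slide, released it and raised the arm clear. I handed the job in at 8.95 s.

- **Red gate:** in the last wrist view the bar's middle is at x ≈ 465–466 mm and the yellow marks are at x ≈ 466.3 mm. That is about 80–82 mm open, well within the 12 mm allowed.
- **Blue gate:** in the top view the blue bar's centroid moved 0.3 px from the start, under 1 mm, so it has not moved.
- **Contact:** wrist force was about 0.5 N with the fingers open, and the gripper was about 165 mm above the bar. The highest wrist force I read during the job was about 12 N.
- **Not usable:** after release the side view showed the red bar's face too dim for the colour mask, and the arm hid the blue gate, so I took no measurements from it. By eye, that picture agreed with the bar being at the marks.

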